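# Reload the analyser rack in reverse order

## Task

Move the four reagent bottles from the white tray into the grey analyser rack in reverse order: the bottle nearest the tray's red end goes into the rack pocket farthest from the rack's red end, the next one into the next pocket, and so on, so that the bottle farthest from the tray's red end ends up beside the rack's red end. Stand one bottle upright on the floor of each pocket, never tip one over on the way, and let go of them all.

Things in the scene. Friction and masses are not known exactly. Their poses are not given: they have to be found in the camera images.
- bottle_purple: purple-capped reagent bottle, sealed, about 60 g: an upright round cylinder 30 mm in diameter and 70 mm high, amber with a paper label below (0 to 46 mm) and a purple cap on top (50 to 70 mm, also 30 mm in diameter; between them a slightly thinner white neck). Origin at the centre of its underside, z up its axis. Starts standing in the carrier of its cap's colour.
- bottle_blue: blue-capped reagent bottle, sealed, about 60 g: an upright round cylinder 30 mm in diameter and 70 mm high, amber with a paper label below (0 to 46 mm) and a blue cap on top (50 to 70 mm, also 30 mm in diameter; between them a slightly thinner white neck). Origin at the centre of its underside, z up its axis. Starts standing in the carrier of its cap's colour.
- bottle_green: green-capped reagent bottle, sealed, about 60 g: an upright round cylinder 30 mm in diameter and 70 mm high, amber with a paper label below (0 to 46 mm) and a green cap on top (50 to 70 mm, also 30 mm in diameter; between them a slightly thinner white neck). Origin at the centre of its underside, z up its axis. Starts standing in the carrier of its cap's colour.
- bottle_yellow: yellow-capped reagent bottle, sealed, about 60 g: an upright round cylinder 30 mm in diameter and 70 mm high, amber with a paper label below (0 to 46 mm) and a yellow cap on top (50 to 70 mm, also 30 mm in diameter; between them a slightly thinner white neck). Origin at the centre of its underside, z up its axis. Starts standing in the carrier of its cap's colour.
- carrier_purple: purple square carrier, fixed on the white tray: an open-topped pocket 44 x 44 mm outside, 38 x 38 mm inside, 12 mm high in all, floor 4 mm thick; it marks where the purple-capped bottle started. Origin at the centre of its underside, z up, its x and y along those of the tray.
- carrier_blue: blue square carrier, fixed on the white tray: an open-topped pocket 44 x 44 mm outside, 38 x 38 mm inside, 12 mm high in all, floor 4 mm thick; it marks where the blue-capped bottle started. Origin at the centre of its underside, z up, its x and y along those of the tray.
- carrier_green: green square carrier, fixed on the white tray: an open-topped pocket 44 x 44 mm outside, 38 x 38 mm inside, 12 mm high in all, floor 4 mm thick; it marks where the green-capped bottle started. Origin at the centre of its underside, z up, its x and y along those of the tray.
- carrier_yellow: yellow square carrier, fixed on the white tray: an open-topped pocket 44 x 44 mm outside, 38 x 38 mm inside, 12 mm high in all, floor 4 mm thick; it marks where the yellow-capped bottle started. Origin at the centre of its underside, z up, its x and y along those of the tray.
- tray: white tray to be emptied: a fixed flat slab 58 mm (x) by 199 mm (y), 6 mm thick, with the four carriers in a row along y at y = +73.5, +24.5, -24.5 and -73.5 mm; which colour is where varies. A red block, 12 mm thick and 20 mm high, marks its +y end. Origin at the centre of its underside, z up. Clutter between it and the rack is under 65 mm high.
- rack: light grey analyser rack with dark pocket floors, to be filled, fixed, 52 mm (x) by 199 mm (y), turned any way: four open pockets at y = +73.5, +24.5, -24.5, -73.5 mm (x = 0), 46 x 46 mm inside, floor 5 mm and top of the 3 mm walls 14 mm above its underside. A red block 12 mm thick, 20 mm high marks its +y end. Origin at the centre of its underside, z up.

How it is judged:
At the end, for the whole second after the job is handed in: Each bottle stands released, at rest (under 20 mm/s) and upright (within 0.1 rad) on the floor of the rack pocket that mirrors its starting place: start at tray y gives rack pocket at -y; its origin within 10.5 mm of the pocket centre along x and along y, and 2 to 9 mm above the rack's underside (((y of carrier_purple in the frame of tray between 0.0585 and 0.0885 m and y of bottle_purple in the frame of rack between -0.084 and -0.063 m) or (y of carrier_purple in the frame of tray between 0.0095 and 0.0395 m and y of bottle_purple in the frame of rack between -0.035 and -0.014 m) or (y of carrier_purple in the frame of tray between -0.0395 and -0.0095 m and y of bottle_purple in the frame of rack between 0.014 and 0.035 m) or (y of carrier_purple in the frame of tray between -0.0885 and -0.0585 m and y of bottle_purple in the frame of rack between 0.063 and 0.084 m)) and x of bottle_purple in the frame of rack between -0.0105 and 0.0105 m and z of bottle_purple in the frame of rack between 0.002 and 0.009 m and angle between each of bottle_purple, bottle_blue, bottle_green, bottle_yellow's own z axis and vertical below 0.1 rad and linear speed of each of bottle_purple, bottle_blue, bottle_green, bottle_yellow below 0.02 m/s and ((y of carrier_blue in the frame of tray between 0.0585 and 0.0885 m and y of bottle_blue in the frame of rack between -0.084 and -0.063 m) or (y of carrier_blue in the frame of tray between 0.0095 and 0.0395 m and y of bottle_blue in the frame of rack between -0.035 and -0.014 m) or (y of carrier_blue in the frame of tray between -0.0395 and -0.0095 m and y of bottle_blue in the frame of rack between 0.014 and 0.035 m) or (y of carrier_blue in the frame of tray between -0.0885 and -0.0585 m and y of bottle_blue in the frame of rack between 0.063 and 0.084 m)) and x of bottle_blue in the frame of rack between -0.0105 and 0.0105 m and z of bottle_blue in the frame of rack between 0.002 and 0.009 m and ((y of carrier_green in the frame of tray between 0.0585 and 0.0885 m and y of bottle_green in the frame of rack between -0.084 and -0.063 m) or (y of carrier_green in the frame of tray between 0.0095 and 0.0395 m and y of bottle_green in the frame of rack between -0.035 and -0.014 m) or (y of carrier_green in the frame of tray between -0.0395 and -0.0095 m and y of bottle_green in the frame of rack between 0.014 and 0.035 m) or (y of carrier_green in the frame of tray between -0.0885 and -0.0585 m and y of bottle_green in the frame of rack between 0.063 and 0.084 m)) and x of bottle_green in the frame of rack between -0.0105 and 0.0105 m and z of bottle_green in the frame of rack between 0.002 and 0.009 m and ((y of carrier_yellow in the frame of tray between 0.0585 and 0.0885 m and y of bottle_yellow in the frame of rack between -0.084 and -0.063 m) or (y of carrier_yellow in the frame of tray between 0.0095 and 0.0395 m and y of bottle_yellow in the frame of rack between -0.035 and -0.014 m) or (y of carrier_yellow in the frame of tray between -0.0395 and -0.0095 m and y of bottle_yellow in the frame of rack between 0.014 and 0.035 m) or (y of carrier_yellow in the frame of tray between -0.0885 and -0.0585 m and y of bottle_yellow in the frame of rack between 0.063 and 0.084 m)) and x of bottle_yellow in the frame of rack between -0.0105 and 0.0105 m and z of bottle_yellow in the frame of rack between 0.002 and 0.009 m); the robot touches nothing.
It fails at once if a bottle is tipped over (leans more than 0.8 rad) (angle between any of bottle_purple, bottle_blue, bottle_green, bottle_yellow's own z axis and vertical above 0.8 rad).
It also fails if it takes over 120 s, if anything falls off the work surface, if the arm or the gripper's body presses on something with over 40 N, if the wrist force passes 120 N, or if a joint passes its speed limit or range.

## Robot

A 6-joint arm with a two-finger parallel gripper is mounted at the origin on the work surface. World frame = base frame: x ahead of the robot, y to its left, z up, the work surface at z = 0. Lengths are in m, angles in rad, forces in N, time in s.
With the tool pointing down it reaches from about 0.325 to 0.775 m from the base axis. Payload 9.3 kg.
Tool frame: the origin (TCP) lies between the finger pads; the fingertips stand 22 mm ahead of it and the grasp point (between the pads) lies 3 mm ahead of it; z points along the fingers, y is the direction in which the jaws open and shut (so a half turn about z gives the same grasp; the last joint's range is limited). The gripper opens to 85 mm and grips with 20 to 120 N. Pads are 22 mm wide; open, the fingers measure 114 mm over their backs; the gripper's body (76 mm by 85 mm) begins 54 mm behind the grasp point. The pads swing forward as they close: fully open they stand 13 mm farther back than shut.
Start: joints at [1.059, 0.259, 0.021, 1.334, 0, 1.418], TCP at [0.193, 0.515, 0.253] pointing down, gripper open.
Joint ranges: [-3.04, 3.04], [-0.91, 1.82], [-1.04, 1.36], [-1.92, 1.95], [-1.52, 1.45], [-3.14, 3.14]. Speed limits (rad/s): [2.22, 2.22, 2.79, 3.14, 3.14, 3.14].

## Interface

Orientations are given as [roll, pitch, yaw] about the fixed x, y, z axes, in that order (R = Rz(yaw) Ry(pitch) Rx(roll)).
In Python, from plant import r gives the robot as it stands.
- The arm moves only by the shell command python3 -m handwheel 'ROWS' [FORCE]. ROWS is JSON, one flat list of numbers, 5 for each row, row after row: the shift along the tool's x, y, z in mm, then the turn about the tool's z in rad, then the opening, from 0 (shut) to 1 (fully open). In form: [x, y, z, spin, fingers, x, y, z, spin, fingers, ...]. A call has 1 to 10 rows; each row shifts and turns the commanded pose from where the row before left it, along the tool's axes as they then stand; what a row does not reach is not made up. A row lasts 1/8 s, in which the tool goes at most 62.5 mm and 10.7 degrees, less where a joint would pass 70% of its speed; a pose out of reach is approached as far as the arm can. A call is refused whole if a number of a shift passes 62.5 or a number of a turn 0.188, either way. A call with a gripper value outside its range is refused whole. The fingers move at their own pace and stop on an object; FORCE is the grip in N (left out, the last holds). Time passes only in rows, so rows that do not move let the fingers close. It gives the time, the measured TCP pose, the force and the opening at its end, in the units of the state.
- r.observe(): the state, without advancing time (a new reading comes with each control period).
- r.read_camera(name): name is "side" or "top" or "wrist"; returns (picture, depth): 384x512x3 uint8, blue, green, red; 384x512 float32, m along the optical axis (not along the pixel's ray), 0 where there is no reading.
- r.camera_params(name): a dict with "fx", "fy", "cx", "cy" (pixels), "view" (4x4, takes a point from world to camera coordinates). Camera axes: x right, y up, looking along -z (the intrinsics and any distortion apply to the point x, -y, -z); pixel columns grow to the right and rows downward; lengths in m; the calibration is good to about 2 mm. A picture is of the moment at which its call begins: read the wrist's pose just before it. camera_params takes no time and is no camera call; for the wrist camera it gives the pose at the moment of the call.
- r.close_job(): hands the job in, once; it reports no verdict.
The state is a dict: "clock": time; "q": joint angles; "joint_vel": joint speeds; "tau": joint torques, N m; "tcp_pos": TCP position; "tool_rot": TCP orientation; "wrist_force": force on the tool from outside, world axes, zero at the start; "ft_torque": the same for the moment, N m; "finger_gap": opening from 0.0 (shut) to 1.0 (fully open).
Only numpy, scipy, OpenCV 4.12 (cv2) and the standard library are available. Lean on these libraries where they do the work, as an engineer would, in place of code of your own. Each camera call takes 0.05 s, during which the arm holds its last target.

## Working session

There is one attempt and no reset: what is moved stays moved. The work goes in short steps, Python scripts to look and compute and a shell command to move; the robot and the scene stay as the last step left them, time stands still between calls to the robot, and variables do not carry over. Pictures are saved under pics/ and viewed, and the job is handed in when it is done.

```bash
ls; mkdir -p pics; python3 - <<'E'
from plant import r
import cv2,numpy as np
s=r.observe();print(s)
for n in("top","side"):
    p,d=r.read_camera(n);cv2.imwrite(f"pics/{n}0.png",p);np.save(f"pics/{n}0.npy",d)
    print(n,r.camera_params(n))
E
```

```text
pics
{'clock': 0.0, 'q': array([ 1.05941371e+00,  2.59216945e-01,  2.07582939e-02,  1.33370802e+00,
       -1.83207868e-05,  1.41821415e+00]), 'joint_vel': array([ 0.00083513,  0.00107403,  0.0003274 ,  0.00204998, -0.00134824,
        0.00113269]), 'tau': array([-6.57889141e-04, -5.55642629e+01,  3.44532752e+01,  1.39991858e-02,
       -2.17683264e-04, -9.26991646e-06]), 'tcp_pos': array([0.19300762, 0.51475159, 0.25265134]), 'tool_rot': array([-3.14023545e+00, -1.90171788e-04,  2.78279209e+00]), 'wrist_force': array([ 0.55116524, -0.22172706,  0.09909431]), 'ft_torque': array([-0.04914202,  0.01285037, -0.03498498]), 'finger_gap': 0.9998845020798631}
top {'fx': 375.03175398312965, 'fy': 375.03175398312965, 'cx': 257.86978335088037, 'cy': 191.5155611895326, 'view': array([[ 0.0128527 , -0.99986319,  0.0104122 , -0.0170383 ],
       [ 0.99710868,  0.01359584,  0.07476256, -0.54131953],
       [-0.0748939 ,  0.0094212 ,  0.997147  , -0.81572752],
       [ 0.        ,  0.        ,  0.        ,  1.        ]])}
side {'fx': 358.0266302429491, 'fy': 358.0266302429491, 'cx': 251.74836579624275, 'cy': 192.17363584791494, 'view': array([[ 0.86315388, -0.50493219,  0.00297643, -0.47106649],
       [ 0.39573135,  0.68011876,  0.61711844, -0.23197536],
       [-0.3136273 , -0.53149031,  0.78686464, -0.67567934],
       [ 0.        ,  0.        ,  0.        ,  1.        ]])}
```

View pics/top0.png

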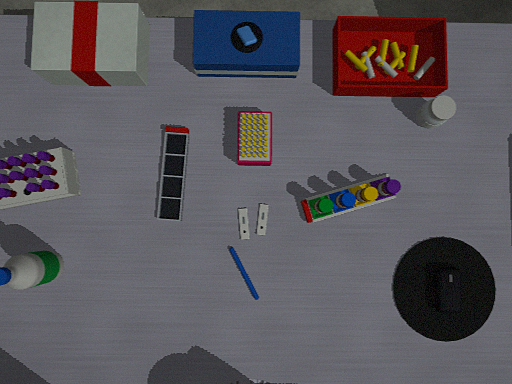

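View pics/side0.png

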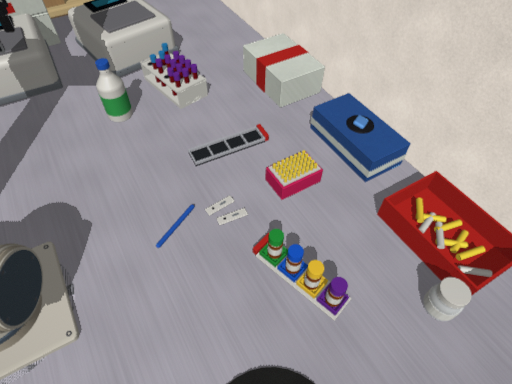

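The top view shows the tray at about (350,198), with its red end at (307,210). From that end the order is green (323,205), blue (347,199), yellow (370,193), purple (392,187). The rack is at (172,175) with its red end at the top (177,129). Next I measure both.

```bash
cat > h.py <<'E'
import cv2,numpy as np
from plant import r
def world_from_depth(d,P):
    v,u=np.indices(d.shape);X=(u-P['cx'])/P['fx']*d;Y=-(v-P['cy'])/P['fy']*d
    pc=np.stack([X,Y,-d],-1);V=P['view'];return (pc-V[:3,3])@V[:3,:3]
def ray(u,v,P,z):
    V=P['view'];R=V[:3,:3];o=-R.T@V[:3,3]
    w=R.T@np.array([(u-P['cx'])/P['fx'],-(v-P['cy'])/P['fy'],-1]);return o+w*(z-o[2])/w[2]
HUE={'green':(45,85),'blue':(100,118),'yellow':(18,32),'purple':(125,150),'red':(0,6)}
def cmask(p,c,s=110,vmin=50):
    h=cv2.cvtColor(p,cv2.COLOR_BGR2HSV);a,b=HUE[c]
    m=cv2.inRange(h,(a,s,vmin),(b,255,255))
    if c=='red': m|=cv2.inRange(h,(174,s,vmin),(180,255,255))
    return m
E
python3 - <<'E'
from h import *
for n in("top","side"):
    p=cv2.imread(f"pics/{n}0.png");d=np.load(f"pics/{n}0.npy");P=r.camera_params(n);W=world_from_depth(d,P)
    print(n)
    box=(W[...,0]>.3)&(W[...,0]<.75)&(W[...,1]>-.4)&(W[...,1]<.05)&(d>0)
    for c in HUE:
        m=(cmask(p,c)>0)&box
        if c=='red': m&=W[...,2]<.035
        else: m&=(W[...,2]>.070)&(W[...,2]<.09)
        k,l,st,ce=cv2.connectedComponentsWithStats(m.astype('uint8'))
        for i in range(1,k):
            if st[i,4]<12: continue
            q=W[l==i]; print(c,st[i],ce[i].round(1),'ray80',ray(*ce[i],P,.08 if c!='red' else .026).round(4),'med',np.median(q,0).round(4), 'minmaxmid',((q.min(0)+q.max(0))/2).round(4))
    # rack
    box=(W[...,0]>.3)&(W[...,0]<.75)&(W[...,1]>.1)&(W[...,1]<.3)&(d>0)
    g=cv2.cvtColor(p,cv2.COLOR_BGR2GRAY)
    m=((g<60)&box).astype('uint8')
    k,l,st,ce=cv2.connectedComponentsWithStats(m,connectivity=4)
    for i in range(1,k):
        if st[i,4]<60 : continue
        cn=cv2.findContours((l==i).astype('uint8'),0,2)[0][0]
        rc=cv2.minAreaRect(cn)
        print('pocket',st[i],rc,'ray5',ray(*rc[0],P,.005).round(4),'z',np.median(W[l==i][:,2]).round(4))
    m=(cmask(p,'red')>0)&box&(W[...,2]<.035)
    print('rackred',W[m].mean(0),m.sum(), ray(*np.argwhere(m).mean(0)[::-1],P,.02))
E
```

```text
top
green [319 198  14  15 161] [325.3 205. ] ray80 [ 0.511  -0.1492  0.08  ] med [ 0.5109 -0.1487  0.0801] minmaxmid [ 0.511  -0.1495  0.0802]
blue [341 192  15  15 172] [347.9 199. ] ray80 [ 0.5241 -0.1961  0.08  ] med [ 0.524  -0.1962  0.08  ] minmaxmid [ 0.5241 -0.1965  0.0771]
yellow [362 186  16  15 173] [369.7 193.4] ray80 [ 0.5363 -0.2414  0.08  ] med [ 0.537  -0.2418  0.0801] minmaxmid [ 0.5372 -0.2424  0.0771]
purple [385 179  16  15 157] [392.9 186.2] ray80 [ 0.552  -0.2899  0.08  ] med [ 0.5523 -0.2897  0.0804] minmaxmid [ 0.5524 -0.2903  0.0776]
red [301 199  12  24 129] [306.7 210.7] ray80 [ 0.5    -0.1183  0.026 ] med [ 0.4996 -0.1195  0.0198] minmaxmid [ 0.501  -0.1197  0.0118]
pocket [164 125  25   9 141] ((176.1680450439453, 128.6516571044922), (24.354114532470703, 6.699644565582275), 5.19442892074585) ray5 [0.6847 0.1793 0.005 ] z 0.0196
pocket [165 134  21  21 367] ((175.42623901367188, 143.81146240234375), (19.28411102294922, 19.28411102294922), 5.194429397583008) ray5 [0.6495 0.1799 0.005 ] z 0.0051
pocket [164 155  20  21 376] ((173.6441192626953, 165.126480102
[... 1243 characters left out ...]
 120] ((251.75, 135.75), (8.854376792907715, 14.862703323364258), 71.56504821777344) ray5 [0.6525 0.1824 0.005 ] z 0.0044
pocket [227 136  18  12 126] ((235.29562377929688, 141.4379425048828), (8.885319709777832, 15.293002128601074), 70.01689147949219) ray5 [0.6032 0.1855 0.005 ] z 0.0046
pocket [210 142  18  12 134] ((218.4000244140625, 147.1999969482422), (8.854375839233398, 15.811386108398438), 71.56504821777344) ray5 [0.5541 0.1888 0.005 ] z 0.0046
pocket [192 148  19  13 141] ((200.79638671875, 153.42984008789062), (9.14834976196289, 16.2786808013916), 70.34617614746094) ray5 [0.5041 0.1914 0.005 ] z 0.0046
rackred [0.68017445 0.16979304 0.01685324] 76 [0.67827729 0.16676444 0.02      ]
```

```bash
python3 - <<'E'
import cv2
p=cv2.imread("pics/top0.png")
a=cv2.resize(p[115:235,145:265],(480,480),interpolation=0)
b=cv2.resize(p[170:230,295:410],None,fx=4,fy=4,interpolation=0)
import numpy as np
c=np.zeros((720+0,480,3),'uint8');c[:480]=a;c[480:]=cv2.resize(b,(480,240))
cv2.imwrite("pics/zoom0.png",c[:600]);cv2.imwrite("pics/zoom1.png",b)
E
```

```text
(no output)
```

View pics/zoom0.png

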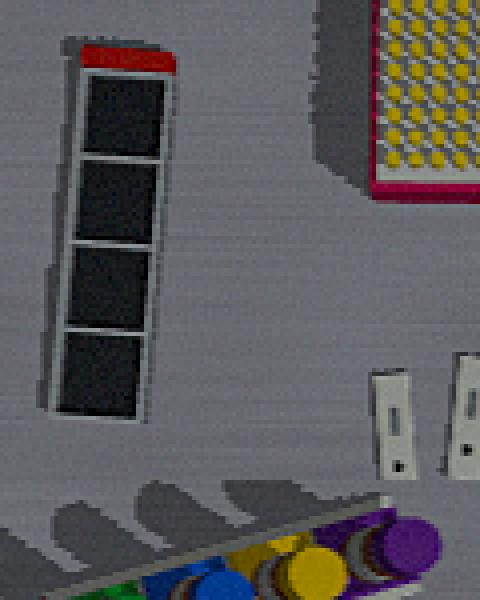

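View pics/zoom1.png

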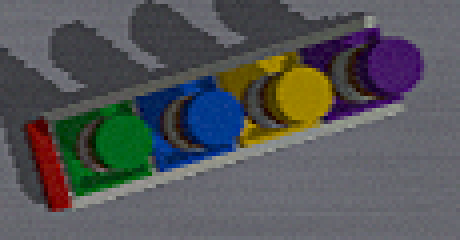

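```bash
cat > go.py <<'E'
import sys,numpy as np
from plant import r
from scipy.spatial.transform import Rotation as Ro
# usage: go.py x y z yawdeg : shift in tool axes (mm) and spin (rad) from current pose
def delta(x,y,z,yaw):
    s=r.observe();R=Ro.from_euler('xyz',s['tool_rot']).as_matrix()
    d=R.T@(np.array([x,y,z])-s['tcp_pos'])*1000
    sp=-((yaw-np.degrees(s['tool_rot'][2])+180)%360-180)*np.pi/180
    Rn=Ro.from_euler('xyz',[np.pi,0,np.radians(yaw)]).as_matrix()
    d2=Rn.T@(np.array([x,y,z])-s['tcp_pos'])*1000
    print('clock',round(s['clock'],2),'tcp',s['tcp_pos'].round(4),'yaw',np.degrees(s['tool_rot']).round(2),'gap',round(s['finger_gap'],3),'F',s['wrist_force'].round(1))
    print('shift now-axes',d.round(1),'spin',sp.round(3),'| shift if spun first',d2.round(1))
if __name__=='__main__': delta(*map(float,sys.argv[1:5]))
E
python3 go.py 0.52 0.184 0.25 176.6
```

```text
clock 0.1 tcp [0.193  0.5148 0.2527] yaw [-1.7993e+02 -1.0000e-02  1.5944e+02] gap 1.0 F [ 0.3 -0.4  0.8]
shift now-axes [-422.3 -194.9    2.9] spin -0.299 | shift if spun first [-346.  -310.8    2.7]
```

```bash
python3 -m handwheel '[-52,-24,0,0,1,-53,-24,0,0,1,-53,-24,0,0,1,-53,-24,0,0,1,-53,-25,0,0,1,-53,-25,0,0,1,-53,-25,0,0,1,-52,-24,0,0,1,0,0,0,-0.15,1,0,0,0,-0.15,1]'
python3 go.py 0.52 0.184 0.25 176.6
python3 - <<'E'
from h import *
P=r.camera_params("wrist");p,d=r.read_camera("wrist");cv2.imwrite("pics/w0.png",p);np.save("pics/w0.npy",d);np.save("pics/w0P.npy",P,allow_pickle=True);print(P)
E
```

```text
clock: 1.35
tcp_pos: [0.5202, 0.1832, 0.2526]
tool_rot: [-3.141, -0.001, 3.086]
wrist_force: [0.2, 0.8, 0.4]
finger_gap: 1.0
clock 1.35 tcp [0.5202 0.1832 0.2526] yaw [-1.7998e+02 -8.0000e-02  1.7680e+02] gap 1.0 F [0.2 0.8 0.4]
shift now-axes [0.3 0.8 2.6] spin 0.004 | shift if spun first [0.3 0.8 2.6]
{'fx': 277.7204370112253, 'fy': 277.7204370112253, 'cx': 258.31006623076655, 'cy': 190.66428185450735, 'view': array([[ 0.0561452 ,  0.99842197, -0.00113337, -0.21152037],
       [-0.94713402,  0.05290186, -0.31644676,  0.52433727],
       [-0.31588744,  0.01884042,  0.9486096 , -0.21926362],
       [ 0.        ,  0.        ,  0.        ,  1.        ]])}
```

View pics/w0.png

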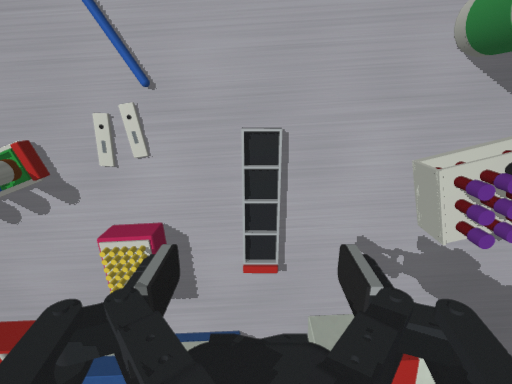

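The wrist view shows the whole rack, columns 242–283 and rows 128–272, with its red end at the bottom (261,268). I'll measure the pockets from this view.

```bash
python3 - <<'E'
from h import *
P=np.load("pics/w0P.npy",allow_pickle=True).item();p=cv2.imread("pics/w0.png");g=cv2.cvtColor(p,cv2.COLOR_BGR2GRAY)
m=np.zeros_like(g);m[120:264,236:290]=(g[120:264,236:290]<75)
k,l,st,ce=cv2.connectedComponentsWithStats(m,connectivity=4)
print('cam',(-P['view'][:3,:3].T@P['view'][:3,3]).round(3))
for i in range(1,k):
    if st[i,4]<200: continue
    rc=cv2.minAreaRect(cv2.findContours((l==i).astype('uint8'),0,2)[0][0])
    # inner edge seen: top rim at z=.014 on camera-near side, floor on far side -> show both planes
    print(st[i],np.round(rc[0],1),ray(*rc[0],P,.005).round(4),ray(*rc[0],P,.014).round(4))
m=(cmask(p,'red')>0);m[:262]=0;m[280:]=0;m[:,:240]=0;m[:,285:]=0
c=np.argwhere(m).mean(0)[::-1];print('red',c,ray(*c,P,.02).round(4))
# outline of light rim
h=cv2.cvtColor(p,cv2.COLOR_BGR2HSV);print(h[150,236:290].tolist()[::1])
E
```

```text
cam [0.439 0.188 0.374]
[ 244  132   35   33 1133] [261. 148.] [0.5024 0.1872 0.005 ] [0.5009 0.1872 0.014 ]
[245 169  33  30 972] [261.  183.5] [0.5517 0.1846 0.005 ] [0.549  0.1846 0.014 ]
[245 204  32  27 821] [260.5 217. ] [0.6022 0.1812 0.005 ] [0.5983 0.1813 0.014 ]
[245 236  31  24 705] [260.  247.5] [0.652  0.1777 0.005 ] [0.6468 0.178  0.014 ]
red [260.06137184 268.48736462] [0.6785 0.1763 0.02  ]
[[124, 12, 155], [124, 12, 155], [120, 10, 156], [120, 11, 156], [120, 8, 156], [110, 10, 160], [100, 9, 168], [102, 8, 154], [90, 9, 55], [110, 23, 33], [90, 15, 33], [105, 32, 32], [90, 39, 33], [105, 28, 36], [102, 28, 46], [102, 29, 44], [102, 30, 42], [102, 28, 45], [100, 35, 44], [100, 17, 44], [98, 23, 44], [105, 33, 46], [102, 28, 46], [102, 28, 45], [105, 33, 46], [98, 23, 44], [108, 28, 45], [96, 29, 44], [102, 28, 45], [96, 30, 43], [95, 35, 44], [100, 34, 45], [108, 29, 44], [108, 28, 46], [96, 29, 44], [102, 28, 45], [102, 28, 46], [105, 35, 44], [108, 29, 44], [108, 28, 45], [100, 34, 45], [103, 40, 45], [105, 12, 82], [103, 11, 156], [99, 11, 165], [100, 11, 143], [120, 8, 97], [105, 11, 97], [120, 8, 98], [120, 11, 97], [120, 10, 99], [105, 11, 97], [120, 9, 111], [116, 12, 152]]
```

```bash
python3 go.py 0.50 -0.18 0.25 106.2
```

```text
clock 1.4 tcp [0.52   0.1836 0.2527] yaw [-1.7998e+02 -7.0000e-02  1.7724e+02] gap 1.001 F [-0.1 -0.1 -0.7]
shift now-axes [   2.5 -364.1    2.8] spin 1.24 | shift if spun first [-343.6 -120.6    2.7]
```

```bash
python3 -m handwheel '[0,-52,0,0,1,0,-52,0,0,1,0,-52,0,0,1,1,-52,0,0,1,1,-52,0,0,1,0,-52,0,0,1,0,-52,0,0,1,0,0,0,0.18,1,0,0,0,0.18,1,0,0,0,0.18,1]' && python3 -m handwheel '[0,0,0,0.18,1,0,0,0,0.18,1,0,0,0,0.18,1,0,0,0,0.16,1,0,0,0,0,1]' 
python3 go.py 0.50 -0.18 0.25 106.2
python3 - <<'E'
from h import *
P=r.camera_params("wrist");p,d=r.read_camera("wrist");cv2.imwrite("pics/w1.png",p);np.save("pics/w1.npy",d);np.save("pics/w1P.npy",P,allow_pickle=True)
W=world_from_depth(d,P);print('cam',(-P['view'][:3,:3].T@P['view'][:3,3]).round(3))
for c in ('green','blue','yellow','purple'):
    m=((cmask(p,c)>0)&(W[...,2]>.076)&(W[...,2]<.085)).astype('uint8')
    k,l,st,ce=cv2.connectedComponentsWithStats(m)
    i=1+np.argmax(st[1:,4]);q=W[l==i]
    print(c,st[i],ray(*ce[i],P,.08).round(4),q.mean(0).round(4),np.ptp(q,0).round(4))
E
```

```text
clock: 2.65
tcp_pos: [0.4962, -0.1791, 0.253]
tool_rot: [-3.142, -0.001, 2.534]
wrist_force: [-0.3, 0.1, 0.3]
finger_gap: 0.998
clock: 3.28
tcp_pos: [0.4963, -0.1789, 0.2531]
tool_rot: [-3.141, -0.0, 1.842]
wrist_force: [0.2, 1.1, -0.4]
finger_gap: 1.0
clock 3.27 tcp [ 0.4963 -0.1789  0.2531] yaw [-1.7998e+02 -2.0000e-02  1.0556e+02] gap 1.0 F [ 0.2  1.1 -0.4]
shift now-axes [-2.1  3.2  3.1] spin -0.011 | shift if spun first [-2.1  3.2  3.1]
cam [ 0.475 -0.1    0.374]
green [265 140  28  28 597] [ 0.5108 -0.1494  0.08  ] [ 0.5108 -0.1494  0.0803] [0.0288 0.0291 0.0065]
blue [265 184  26  26 528] [ 0.5239 -0.1966  0.08  ] [ 0.5239 -0.1966  0.0803] [0.0293 0.0294 0.0061]
yellow [265 223  25  24 472] [ 0.5366 -0.2423  0.08  ] [ 0.5366 -0.2423  0.0802] [0.0293 0.0294 0.006 ]
purple [266 260  24  22 408] [ 0.5518 -0.2896  0.08  ] [ 0.5517 -0.2895  0.0802] [0.0284 0.03   0.006 ]
```

View pics/w1.png

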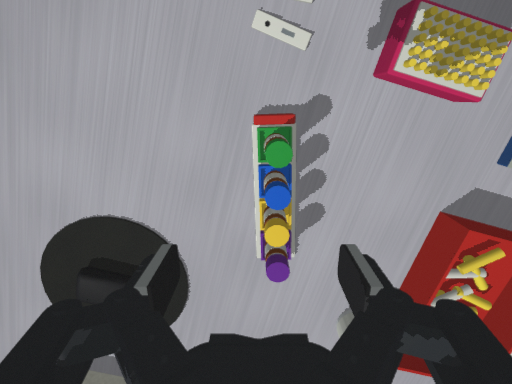

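The wrist view shows green (278,153), blue (277,197), yellow (277,235) and purple (277,269). It agrees with the top view to within 1 mm, and the cap tops come out at 80 mm, as they should. Next I grasp green.

```bash
python3 go.py 0.511 -0.1493 0.073 106.2
```

```text
clock 3.33 tcp [ 0.4964 -0.1789  0.2531] yaw [-1.7999e+02 -1.0000e-02  1.0571e+02] gap 0.999 F [ 0.6 -0.9 -0.1]
shift now-axes [ 24.5  22.2 180.1] spin -0.008 | shift if spun first [ 24.3  22.3 180.1]
```

```bash
python3 -m handwheel '[24,22,0,0,1,0,0,40,0,1,0,0,40,0,1,0,0,40,0,1,0,0,30,0,1,0,0,20,0,1,0,0,10,0,1,0,0,0,0,1]' 30 && python3 go.py 0.511 -0.1493 0.073 106.2
```

```text
clock: 4.32
tcp_pos: [0.511, -0.1499, 0.073]
tool_rot: [-3.141, -0.001, 1.844]
wrist_force: [-0.0, 0.0, 0.1]
finger_gap: 0.999
clock 4.33 tcp [ 0.511  -0.1499  0.073 ] yaw [-1.7996e+02 -3.0000e-02  1.0565e+02] gap 0.999 F [-0.   0.   0.1]
shift now-axes [0.6 0.2 0. ] spin -0.01 | shift if spun first [0.6 0.2 0. ]
```

```bash
python3 -m handwheel '[0,0,0,0,0,0,0,0,0,0,0,0,0,0,0,0,0,0,0,0,0,0,0,0,0,0,0,0,0,0]' 30 && python3 go.py 0.511 -0.1493 0.073 106.2;  python3 -m handwheel '[0,0,-10,0,0,0,0,-20,0,0,0,0,-30,0,0,0,0,-40,0,0,0,0,-30,0,0,0,0,0,0,0]' && python3 go.py 0.502 0.1875 0.20 176.6
python3 - <<'E'
from h import *
P=r.camera_params("side");p,d=r.read_camera("side");cv2.imwrite("pics/s1.png",p[100:384,150:450])
E
```

```text
clock: 5.08
tcp_pos: [0.5114, -0.1502, 0.0738]
tool_rot: [3.141, 0.001, 1.843]
wrist_force: [-1.0, 0.1, 6.2]
finger_gap: 0.345
clock 5.08 tcp [ 0.5114 -0.1502  0.0738] yaw [1.7996e+02 4.0000e-02 1.0559e+02] gap 0.345 F [-1.   0.1  6.2]
shift now-axes [ 0.9 -0.1  0.8] spin -0.011 | shift if spun first [ 0.9 -0.1  0.8]
clock: 5.82
tcp_pos: [0.512, -0.1504, 0.2059]
tool_rot: [3.138, 0.003, 1.843]
wrist_force: [-0.2, 0.8, -0.7]
finger_gap: 0.344
clock 5.83 tcp [ 0.512  -0.1504  0.2059] yaw [1.7981e+02 1.6000e-01 1.0559e+02] gap 0.344 F [-0.2  0.8 -0.7]
shift now-axes [328.2  81.1   5.2] spin -1.239 | shift if spun first [ 30.  336.7   5.9]
```

View pics/s1.png

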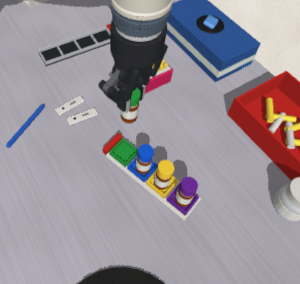

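Green is held: the gap is 0.345 (about 29 mm) and it hangs upright clear of the tray. Next, carry it to the rack.

```bash
python3 -m handwheel '[46,11,0,0,0,47,11,0,0,0,47,12,0,0,0,47,12,0,0,0,47,12,0,0,0,47,12,0,0,0,47,11,0,0,0,0,0,0,-0.17,0,0,0,0,-0.18,0,0,0,0,-0.18,0]' && python3 -m handwheel '[0,0,0,-0.18,0,0,0,0,-0.18,0,0,0,0,-0.18,0,0,0,0,-0.17,0,0,0,0,0,0]' && python3 go.py 0.502 0.1875 0.080 176.6
```

```text
clock: 7.12
tcp_pos: [0.5004, 0.1878, 0.202]
tool_rot: [-3.14, -0.001, 2.379]
wrist_force: [0.2, -0.5, -0.6]
finger_gap: 0.342
clock: 7.75
tcp_pos: [0.5006, 0.1876, 0.2022]
tool_rot: [-3.141, -0.002, 3.082]
wrist_force: [1.1, -0.7, 0.3]
finger_gap: 0.338
clock 7.75 tcp [0.5006 0.1876 0.2022] yaw [-1.7997e+02 -1.1000e-01  1.7656e+02] gap 0.338 F [ 1.1 -0.7  0.3]
shift now-axes [-1.700e+00  1.000e-01  1.222e+02] spin -0.001 | shift if spun first [ -1.4   0.  122.2]
```

```bash
python3 -m handwheel '[-1.5,0,30,0,0,0,0,40,0,0,0,0,35,0,0,0,0,17,0,0,0,0,6,0,0,0,0,4,0,0,0,0,0,0,0]' && python3 go.py 0.502 0.1875 0.0695 176.6
python3 - <<'E'
from h import *
P=r.camera_params("side");p,d=r.read_camera("side");cv2.imwrite("pics/s2.png",cv2.resize(p[60:220,130:330],None,fx=3,fy=3))
E
```

```text
clock: 8.62
tcp_pos: [0.5028, 0.1877, 0.0716]
tool_rot: [3.141, 0.001, 3.082]
wrist_force: [-0.5, 0.3, 0.5]
finger_gap: 0.342
clock 8.62 tcp [0.5028 0.1877 0.0716] yaw [1.7999e+02 3.0000e-02 1.7658e+02] gap 0.342 F [-0.5  0.3  0.5]
shift now-axes [ 0.8 -0.2  2.1] spin -0.0 | shift if spun first [ 0.8 -0.2  2.1]
```

View pics/s2.png

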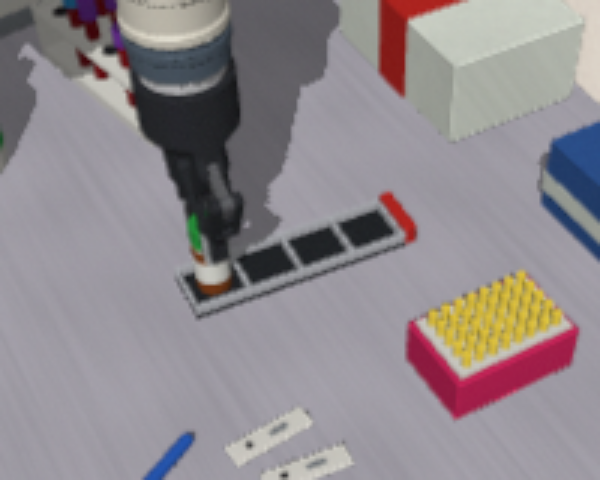

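The bottle base (213,285) sits over the end pocket, which is centred at about (212,284). Lower a little and release.

```bash
python3 -m handwheel '[0,0,2,0,0,0,0,0,0,0,0,0,0,0,0.5,0,0,0,0,0.6,0,0,0,0,0.8,0,0,0,0,1,0,0,0,0,1,0,0,0,0,1,0,0,0,0,1]' && python3 -m handwheel '[0,0,-20,0,1,0,0,-40,0,1,0,0,-50,0,1,0,0,-40,0,1,0,0,0,0,1]' && python3 go.py 0.524 -0.1967 0.20 106.2
python3 - <<'E'
from h import *
p,d=r.read_camera("top");P=r.camera_params("top");cv2.imwrite("pics/t2.png",p);W=world_from_depth(d,P)
for c in ('green','blue','yellow','purple'):
    m=((cmask(p,c)>0)&(W[...,2]>.07)&(W[...,2]<.09)&(W[...,0]>.4)&(W[...,0]<.75)).astype('uint8')
    k,l,st,ce=cv2.connectedComponentsWithStats(m)
    for i in range(1,k):
        if st[i,4]>60:print(c,st[i,4],ce[i].round(1),W[l==i].mean(0).round(4))
E
```

```text
clock: 9.8
tcp_pos: [0.5025, 0.1876, 0.0693]
tool_rot: [-3.142, -0.0, 3.083]
wrist_force: [-0.1, 0.2, -0.9]
finger_gap: 1.001
clock: 10.42
tcp_pos: [0.5038, 0.1879, 0.2224]
tool_rot: [3.14, 0.006, 3.083]
wrist_force: [-0.5, 0.6, 0.2]
finger_gap: 0.998
clock 10.43 tcp [0.5038 0.1879 0.2224] yaw [179.92   0.32 176.63] gap 0.998 F [-0.5  0.6  0.2]
shift now-axes [ -42.7 -382.7   22.1] spin 1.229 | shift if spun first [-374.9  -87.9   22.4]
blue 173 [347.9 198.9] [ 0.5242 -0.1961  0.0798]
yellow 176 [369.6 193.3] [ 0.5364 -0.2413  0.0797]
purple 157 [392.8 186.2] [ 0.5519 -0.2899  0.0799]
```

```bash
python3 -m handwheel '[-5,-48,0,0,1,-5,-48,0,0,1,-6,-48,0,0,1,-6,-48,0,0,1,-5,-48,0,0,1,-5,-48,0,0,1,-5,-48,0,0,1,-5,-47,0,0,1,0,0,0,0.18,1,0,0,0,0.18,1]' && python3 -m handwheel '[0,0,0,0.18,1,0,0,0,0.18,1,0,0,0,0.18,1,0,0,0,0.17,1,0,0,0,0.16,1,0,0,0,0,1]' && python3 go.py 0.524 -0.1967 0.073 106.2
python3 - <<'E'
from h import *
p,d=r.read_camera("top");P=r.camera_params("top");cv2.imwrite("pics/t3.png",p);W=world_from_depth(d,P)
for c in ('green','blue','yellow','purple'):
    m=((cmask(p,c)>0)&(W[...,2]>.07)&(W[...,2]<.09)&(W[...,0]>.4)&(W[...,0]<.75)).astype('uint8')
    k,l,st,ce=cv2.connectedComponentsWithStats(m)
    for i in range(1,k):
        if st[i,4]>60:print(c,st[i,4],ce[i].round(1),W[l==i].mean(0).round(4))
E
```

```text
clock: 11.72
tcp_pos: [0.5213, -0.1979, 0.2174]
tool_rot: [3.141, -0.003, 2.715]
wrist_force: [-0.1, -0.2, 0.3]
finger_gap: 1.001
clock: 12.48
tcp_pos: [0.5215, -0.197, 0.2179]
tool_rot: [-3.14, -0.002, 1.854]
wrist_force: [-0.5, -0.9, 0.5]
finger_gap: 0.999
clock 12.47 tcp [ 0.5215 -0.197   0.2179] yaw [-1.7991e+02 -9.0000e-02  1.0622e+02] gap 0.999 F [-0.5 -0.9  0.5]
shift now-axes [ -0.6   2.7 144.9] spin 0.0 | shift if spun first [ -0.4   2.5 144.9]
green 162 [163.1 207.2] [0.5021 0.1865 0.075 ]
blue 173 [347.9 198.9] [ 0.5241 -0.196   0.0798]
```

Green stands at (0.502, 0.187) with its cap top at 75 mm, as it should be. Next is blue.

```bash
python3 -m handwheel '[0,2.5,20,0,1,0,0,40,0,1,0,0,40,0,1,0,0,25,0,1,0,0,14,0,1,0,0,6,0,1,0,0,0,0,1]' && python3 go.py 0.524 -0.1967 0.073 106.2
```

```text
clock: 13.4
tcp_pos: [0.5246, -0.1966, 0.0746]
tool_rot: [3.141, 0.0, 1.854]
wrist_force: [-0.0, 0.3, 0.5]
finger_gap: 0.998
clock 13.4 tcp [ 0.5246 -0.1966  0.0746] yaw [1.7999e+02 1.0000e-02 1.0620e+02] gap 0.998 F [-0.   0.3  0.5]
shift now-axes [ 0.1 -0.6  1.6] spin 0.0 | shift if spun first [ 0.1 -0.6  1.6]
```

```bash
python3 -m handwheel '[0,-0.5,1,0,0,0,0,0,0,0,0,0,0,0,0,0,0,0,0,0,0,0,0,0,0,0,0,0,0,0]' 30 && python3 go.py 0.524 -0.1967 0.073 106.2;  python3 -m handwheel '[0,0,-10,0,0,0,0,-20,0,0,0,0,-30,0,0,0,0,-40,0,0,0,0,-30,0,0,0,0,0,0,0]' && python3 go.py 0.551 0.1843 0.20 176.6
```

```text
clock: 14.15
tcp_pos: [0.5241, -0.1968, 0.0737]
tool_rot: [3.141, 0.001, 1.853]
wrist_force: [-1.6, 0.3, 6.2]
finger_gap: 0.342
clock 14.15 tcp [ 0.5241 -0.1968  0.0737] yaw [1.7997e+02 4.0000e-02 1.0616e+02] gap 0.342 F [-1.6  0.3  6.2]
shift now-axes [ 0.1 -0.   0.7] spin -0.001 | shift if spun first [ 0.1 -0.   0.7]
clock: 14.9
tcp_pos: [0.5248, -0.1971, 0.206]
tool_rot: [3.138, 0.003, 1.853]
wrist_force: [1.0, 1.1, -0.2]
finger_gap: 0.338
clock 14.9 tcp [ 0.5248 -0.1971  0.206 ] yaw [179.81   0.18 106.16] gap 0.338 F [ 1.   1.1 -0.2]
shift now-axes [359.  131.3   5.3] spin -1.229 | shift if spun first [ -3.6 382.2   6. ]
```

```bash
python3 -m handwheel '[51,19,0,0,0,51,19,0,0,0,51,19,0,0,0,51,19,0,0,0,52,19,0,0,0,52,18,0,0,0,51,18,0,0,0,0,0,0,-0.17,0,0,0,0,-0.18,0,0,0,0,-0.18,0]' && python3 -m handwheel '[0,0,0,-0.18,0,0,0,0,-0.18,0,0,0,0,-0.17,0,0,0,0,-0.17,0,0,0,0,0,0]' && python3 go.py 0.551 0.1843 0.0695 176.6
```

```text
clock: 16.15
tcp_pos: [0.5493, 0.1849, 0.2022]
tool_rot: [-3.14, -0.001, 2.389]
wrist_force: [-0.4, -1.2, -0.2]
finger_gap: 0.345
clock: 16.77
tcp_pos: [0.5495, 0.1846, 0.2025]
tool_rot: [-3.141, -0.001, 3.082]
wrist_force: [-0.8, 0.6, -1.1]
finger_gap: 0.342
clock 16.77 tcp [0.5495 0.1846 0.2025] yaw [-1.7998e+02 -8.0000e-02  1.7657e+02] gap 0.342 F [-0.8  0.6 -1.1]
shift now-axes [-1.800e+00 -1.000e-01  1.329e+02] spin -0.001 | shift if spun first [ -1.6  -0.2 133. ]
```

```bash
python3 -m handwheel '[-1,0,30,0,0,0,0,40,0,0,0,0,35,0,0,0,0,17,0,0,0,0,6,0,0,0,0,5,0,0,0,0,1,0,0,0,0,0,0,0]' && python3 go.py 0.551 0.1843 0.0695 176.6
```

```text
clock: 17.77
tcp_pos: [0.5511, 0.1846, 0.0698]
tool_rot: [3.141, 0.001, 3.082]
wrist_force: [-0.3, 0.4, -0.4]
finger_gap: 0.337
clock 17.77 tcp [0.5511 0.1846 0.0698] yaw [1.7999e+02 5.0000e-02 1.7661e+02] gap 0.337 F [-0.3  0.4 -0.4]
shift now-axes [ 0.1 -0.3  0.3] spin 0.0 | shift if spun first [ 0.1 -0.3  0.3]
```

```bash
python3 -m handwheel '[0,0,0,0,0.5,0,0,0,0,0.6,0,0,0,0,0.8,0,0,0,0,1,0,0,0,0,1,0,0,0,0,1,0,0,0,0,1]' && python3 -m handwheel '[0,0,-20,0,1,0,0,-40,0,1,0,0,-50,0,1,0,0,-40,0,1,0,0,0,0,1]' && python3 go.py 0.5366 -0.2423 0.20 106.2
```

```text
clock: 18.65
tcp_pos: [0.5508, 0.1846, 0.0693]
tool_rot: [-3.142, -0.0, 3.083]
wrist_force: [-0.1, -0.7, -0.4]
finger_gap: 0.998
clock: 19.27
tcp_pos: [0.552, 0.1848, 0.2226]
tool_rot: [3.14, 0.006, 3.083]
wrist_force: [0.8, -0.3, -1.4]
finger_gap: 1.003
clock 19.27 tcp [0.552  0.1848 0.2226] yaw [179.92   0.33 176.63] gap 1.003 F [ 0.8 -0.3 -1.4]
shift now-axes [  -9.6 -427.3   22. ] spin 1.229 | shift if spun first [-405.9 -134.    22.6]
```

```bash
python3 -m handwheel '[-1,-53,0,0,1,-1,-53,0,0,1,-2,-53,0,0,1,-2,-53,0,0,1,-2,-53,0,0,1,-2,-54,0,0,1,-1,-54,0,0,1,-1,-54,0,0,1,0,0,0,0.18,1,0,0,0,0.18,1]' && python3 -m handwheel '[0,0,0,0.18,1,0,0,0,0.18,1,0,0,0,0.18,1,0,0,0,0.17,1,0,0,0,0.16,1,0,0,0,0,1]' && python3 go.py 0.5366 -0.2423 0.073 106.2
python3 - <<'E'
from h import *
p,d=r.read_camera("top");P=r.camera_params("top");cv2.imwrite("pics/t4.png",p);W=world_from_depth(d,P)
for c in ('green','blue','yellow','purple'):
    m=((cmask(p,c)>0)&(W[...,2]>.07)&(W[...,2]<.09)&(W[...,0]>.4)&(W[...,0]<.75)).astype('uint8')
    k,l,st,ce=cv2.connectedComponentsWithStats(m)
    for i in range(1,k):
        if st[i,4]>60:print(c,st[i,4],ce[i].round(1),W[l==i].mean(0).round(4))
E
```

```text
clock: 20.52
tcp_pos: [0.5371, -0.2433, 0.2177]
tool_rot: [3.141, -0.002, 2.715]
wrist_force: [-0.4, 0.2, -1.1]
finger_gap: 1.002
clock: 21.28
tcp_pos: [0.5374, -0.2422, 0.2183]
tool_rot: [-3.141, -0.001, 1.854]
wrist_force: [0.6, -0.1, -0.2]
finger_gap: 0.996
clock 21.27 tcp [ 0.5374 -0.2422  0.2183] yaw [-1.7994e+02 -6.0000e-02  1.0622e+02] gap 0.996 F [ 0.6 -0.1 -0.2]
shift now-axes [  0.   -0.7 145.3] spin 0.0 | shift if spun first [  0.2  -0.8 145.3]
green 163 [163.2 207.3] [0.502  0.1864 0.075 ]
blue 162 [165.2 183.5] [0.5514 0.1835 0.0753]
yellow 172 [369.7 193.4] [ 0.5363 -0.2415  0.0798]
purple 160 [392.2 186.3] [ 0.5517 -0.2886  0.0796]
```

Green and blue both stand well in their pockets. Next is yellow.

```bash
python3 -m handwheel '[0,-1.5,20,0,1,0,0,40,0,1,0,0,40,0,1,0,0,26,0,1,0,0,14,0,1,0,0,6,0,1,0,0,0,0,1]' && python3 go.py 0.5366 -0.2423 0.073 106.2
```

```text
clock: 22.2
tcp_pos: [0.5365, -0.243, 0.0736]
tool_rot: [3.141, 0.0, 1.854]
wrist_force: [-0.2, 0.6, -0.2]
finger_gap: 0.998
clock 22.2 tcp [ 0.5365 -0.243   0.0736] yaw [1.7998e+02 2.0000e-02 1.0620e+02] gap 0.998 F [-0.2  0.6 -0.2]
shift now-axes [0.6 0.3 0.6] spin -0.0 | shift if spun first [0.6 0.3 0.6]
```

```bash
python3 -m handwheel '[0.5,0,0,0,0,0,0,0,0,0,0,0,0,0,0,0,0,0,0,0,0,0,0,0,0,0,0,0,0,0]' 30;  python3 -m handwheel '[0,0,-10,0,0,0,0,-20,0,0,0,0,-30,0,0,0,0,-40,0,0,0,0,-30,0,0,0,0,0,0,0]' && python3 go.py 0.600 0.1812 0.20 176.6
```

```text
clock: 22.95
tcp_pos: [0.5363, -0.2425, 0.0738]
tool_rot: [3.141, 0.001, 1.853]
wrist_force: [-1.5, 0.8, 5.5]
finger_gap: 0.337
clock: 23.7
tcp_pos: [0.5369, -0.2428, 0.206]
tool_rot: [3.139, 0.003, 1.853]
wrist_force: [0.9, 0.4, -0.8]
finger_gap: 0.341
clock 23.7 tcp [ 0.5369 -0.2428  0.206 ] yaw [179.83   0.19 106.16] gap 0.341 F [ 0.9  0.4 -0.8]
shift now-axes [389.7 178.6   5.2] spin -1.229 | shift if spun first [-37.9 427.    6. ]
```

```bash
python3 -m handwheel '[48,22,0,0,0,49,22,0,0,0,49,23,0,0,0,49,23,0,0,0,49,23,0,0,0,49,23,0,0,0,49,22,0,0,0,48,22,0,0,0,0,0,0,-0.17,0,0,0,0,-0.18,0]' && python3 -m handwheel '[0,0,0,-0.18,0,0,0,0,-0.18,0,0,0,0,-0.18,0,0,0,0,-0.17,0,0,0,0,-0.17,0,0,0,0,0,0]' && python3 go.py 0.600 0.1812 0.0695 176.6
```

```text
clock: 24.95
tcp_pos: [0.5999, 0.1833, 0.2019]
tool_rot: [-3.14, -0.001, 2.21]
wrist_force: [0.5, -1.0, 0.2]
finger_gap: 0.335
clock: 25.7
tcp_pos: [0.6001, 0.1823, 0.2023]
tool_rot: [-3.141, -0.002, 3.082]
wrist_force: [0.8, -0.3, -0.6]
finger_gap: 0.345
clock 25.7 tcp [0.6001 0.1823 0.2023] yaw [-1.7998e+02 -9.0000e-02  1.7656e+02] gap 0.345 F [ 0.8 -0.3 -0.6]
shift now-axes [ -0.2  -1.  132.8] spin -0.001 | shift if spun first [  0.   -1.1 132.8]
```

```bash
python3 -m handwheel '[0.5,-1,30,0,0,0,0,40,0,0,0,0,35,0,0,0,0,17,0,0,0,0,6,0,0,0,0,5,0,0,0,0,1,0,0,0,0,0,0,0]' && python3 go.py 0.600 0.1812 0.0695 176.6
```

```text
clock: 26.7
tcp_pos: [0.6002, 0.1814, 0.0699]
tool_rot: [3.141, 0.001, 3.082]
wrist_force: [-0.3, -0.3, 0.2]
finger_gap: 0.338
clock 26.7 tcp [0.6002 0.1814 0.0699] yaw [1.7999e+02 5.0000e-02 1.7661e+02] gap 0.338 F [-0.3 -0.3  0.2]
shift now-axes [ 0.2 -0.2  0.4] spin 0.0 | shift if spun first [ 0.2 -0.2  0.4]
```

```bash
python3 -m handwheel '[0,0,0,0,0.5,0,0,0,0,0.6,0,0,0,0,0.8,0,0,0,0,1,0,0,0,0,1,0,0,0,0,1,0,0,0,0,1]' && python3 -m handwheel '[0,0,-20,0,1,0,0,-40,0,1,0,0,-50,0,1,0,0,-40,0,1,0,0,0,0,1]' && python3 go.py 0.5518 -0.2895 0.20 106.2
```

```text
clock: 27.58
tcp_pos: [0.5999, 0.1814, 0.0693]
tool_rot: [3.142, 0.0, 3.083]
wrist_force: [0.1, -0.6, -0.1]
finger_gap: 1.0
clock: 28.2
tcp_pos: [0.6011, 0.1816, 0.2228]
tool_rot: [3.14, 0.006, 3.083]
wrist_force: [-0.2, -0.4, -0.7]
finger_gap: 1.0
clock 28.2 tcp [0.6011 0.1816 0.2228] yaw [179.93   0.34 176.63] gap 1.0 F [-0.2 -0.4 -0.7]
shift now-axes [  21.7 -473.2   22.1] spin 1.229 | shift if spun first [-438.6 -178.8   22.8]
```

```bash
python3 -m handwheel '[2,-52,0,0,1,2,-53,0,0,1,2,-53,0,0,1,2,-53,0,0,1,3,-53,0,0,1,3,-53,0,0,1,2,-52,0,0,1,2,-52,0,0,1,2,-52,0,0,1,0,0,0,0.17,1]' && python3 -m handwheel '[0,0,0,0.18,1,0,0,0,0.18,1,0,0,0,0.18,1,0,0,0,0.18,1,0,0,0,0.17,1,0,0,0,0.17,1,0,0,0,0,1]' && python3 go.py 0.5518 -0.2895 0.073 106.2
python3 - <<'E'
from h import *
p,d=r.read_camera("top");P=r.camera_params("top");cv2.imwrite("pics/t5.png",p);W=world_from_depth(d,P)
for c in ('green','blue','yellow','purple'):
    m=((cmask(p,c)>0)&(W[...,2]>.07)&(W[...,2]<.09)&(W[...,0]>.4)&(W[...,0]<.75)).astype('uint8')
    k,l,st,ce=cv2.connectedComponentsWithStats(m)
    for i in range(1,k):
        if st[i,4]>60:print(c,st[i,4],ce[i].round(1),W[l==i].mean(0).round(4))
E
```

```text
clock: 29.45
tcp_pos: [0.5511, -0.2931, 0.2173]
tool_rot: [3.141, -0.002, 2.906]
wrist_force: [0.5, -0.0, 0.1]
finger_gap: 0.999
clock: 30.32
tcp_pos: [0.5519, -0.2894, 0.2182]
tool_rot: [-3.141, -0.001, 1.854]
wrist_force: [0.2, 1.0, 0.6]
finger_gap: 0.997
clock 30.32 tcp [ 0.5519 -0.2894  0.2182] yaw [-1.7995e+02 -7.0000e-02  1.0622e+02] gap 0.997 F [0.2 1.  0.6]
shift now-axes [ -0.2   0.  145.2] spin 0.0 | shift if spun first [-0.000e+00 -1.000e-01  1.452e+02]
green 164 [163.2 207.3] [0.5019 0.1863 0.0751]
blue 160 [165.2 183.5] [0.5515 0.1837 0.0749]
yellow 162 [167.3 160.1] [0.6006 0.1808 0.075 ]
purple 164 [392.5 186.2] [ 0.5519 -0.2894  0.0796]
```

```bash
python3 -m handwheel '[0,-0.5,20,0,1,0,0,40,0,1,0,0,40,0,1,0,0,26,0,1,0,0,14,0,1,0,0,6,0,1,0,0,0,0,1]' && python3 go.py 0.5518 -0.2895 0.073 106.2
```

```text
clock: 31.25
tcp_pos: [0.5519, -0.2899, 0.0737]
tool_rot: [3.141, 0.0, 1.854]
wrist_force: [-0.4, -0.9, 0.3]
finger_gap: 1.0
clock 31.25 tcp [ 0.5519 -0.2899  0.0737] yaw [1.7998e+02 2.0000e-02 1.0620e+02] gap 1.0 F [-0.4 -0.9  0.3]
shift now-axes [0.4 0.  0.7] spin 0.0 | shift if spun first [0.4 0.  0.7]
```

```bash
python3 -m handwheel '[0,0,0,0,0,0,0,0,0,0,0,0,0,0,0,0,0,0,0,0,0,0,0,0,0,0,0,0,0,0]' 30;  python3 -m handwheel '[0,0,-10,0,0,0,0,-20,0,0,0,0,-30,0,0,0,0,-40,0,0,0,0,-30,0,0,0,0,0,0,0]' && python3 go.py 0.6495 0.178 0.20 176.6
```

```text
clock: 32.0
tcp_pos: [0.5518, -0.2899, 0.0738]
tool_rot: [3.141, 0.001, 1.853]
wrist_force: [-1.3, 0.6, 5.8]
finger_gap: 0.338
clock: 32.75
tcp_pos: [0.5524, -0.2903, 0.2061]
tool_rot: [3.139, 0.004, 1.853]
wrist_force: [-0.5, 0.0, 0.1]
finger_gap: 0.341
clock 32.75 tcp [ 0.5524 -0.2903  0.2061] yaw [179.84   0.2  106.16] gap 0.341 F [-0.5  0.   0.1]
shift now-axes [422.8 223.5   5.3] spin -1.229 | shift if spun first [-69.1 473.2   6.1]
```

```bash
python3 -m handwheel '[47,25,0,0,0,47,25,0,0,0,47,25,0,0,0,47,25,0,0,0,47,25,0,0,0,47,25,0,0,0,47,25,0,0,0,47,24,0,0,0,46,24,0,0,0,0,0,0,-0.17,0]' && python3 -m handwheel '[0,0,0,-0.18,0,0,0,0,-0.18,0,0,0,0,-0.18,0,0,0,0,-0.18,0,0,0,0,-0.17,0,0,0,0,-0.17,0,0,0,0,0,0]' && python3 go.py 0.6495 0.178 0.0695 176.6
```

```text
clock: 34.0
tcp_pos: [0.648, 0.1813, 0.2015]
tool_rot: [-3.14, -0.001, 2.029]
wrist_force: [0.8, -1.2, -0.8]
finger_gap: 0.337
clock: 34.88
tcp_pos: [0.6481, 0.1776, 0.2022]
tool_rot: [-3.141, -0.002, 3.082]
wrist_force: [-0.7, 0.4, -0.7]
finger_gap: 0.342
clock 34.88 tcp [0.6481 0.1776 0.2022] yaw [-1.7998e+02 -1.0000e-01  1.7656e+02] gap 0.342 F [-0.7  0.4 -0.7]
shift now-axes [ -1.6   0.6 132.7] spin -0.001 | shift if spun first [ -1.4   0.5 132.7]
```

```bash
python3 -m handwheel '[-1,0.5,30,0,0,0,0,40,0,0,0,0,35,0,0,0,0,17,0,0,0,0,6,0,0,0,0,5,0,0,0,0,1,0,0,0,0,0,0,0]' && python3 go.py 0.6495 0.178 0.0695 176.6
```

```text
clock: 35.88
tcp_pos: [0.6498, 0.1781, 0.0701]
tool_rot: [3.141, 0.001, 3.083]
wrist_force: [-0.6, 0.2, -0.2]
finger_gap: 0.34
clock 35.88 tcp [0.6498 0.1781 0.0701] yaw [1.7999e+02 7.0000e-02 1.7662e+02] gap 0.34 F [-0.6  0.2 -0.2]
shift now-axes [ 0.3 -0.1  0.6] spin 0.0 | shift if spun first [ 0.3 -0.1  0.6]
```

Release, rise, and move aside so the camera can see the rack.

```bash
python3 -m handwheel '[0,0,0,0,0.5,0,0,0,0,0.6,0,0,0,0,0.8,0,0,0,0,1,0,0,0,0,1,0,0,0,0,1,0,0,0,0,1]' && python3 -m handwheel '[0,0,-20,0,1,0,0,-40,0,1,0,0,-50,0,1,0,0,-40,0,1,20,-50,0,0,1,20,-50,0,0,1,20,-50,0,0,1,20,-50,0,0,1,0,0,0,0,1,0,0,0,0,1]'
python3 - <<'E'
from h import *
for n in("top","side"):
    p,d=r.read_camera(n);P=r.camera_params(n);cv2.imwrite(f"pics/{n}6.png",p);W=world_from_depth(d,P)
    if n=="side": cv2.imwrite("pics/side6z.png",cv2.resize(p[80:200,160:310],None,fx=4,fy=4))
    for c in ('green','blue','yellow','purple'):
        m=((cmask(p,c)>0)&(W[...,2]>.07)&(W[...,2]<.09)&(W[...,0]>.4)&(W[...,0]<.75)&(abs(W[...,1]-.18)<.1)).astype('uint8')
        k,l,st,ce=cv2.connectedComponentsWithStats(m)
        for i in range(1,k):
            if st[i,4]>40:print(n,c,st[i,4],ce[i].round(1),W[l==i].mean(0).round(4))
E
```

```text
clock: 36.75
tcp_pos: [0.6494, 0.178, 0.0692]
tool_rot: [-3.142, -0.0, 3.083]
wrist_force: [-0.3, -0.3, 0.2]
finger_gap: 0.998
clock: 38.0
tcp_pos: [0.558, -0.0169, 0.2195]
tool_rot: [3.141, 0.001, 3.082]
wrist_force: [0.4, -0.5, -0.3]
finger_gap: 1.0
top green 163 [163.2 207.3] [0.502  0.1864 0.0751]
top blue 162 [165.2 183.6] [0.5514 0.1837 0.0751]
top yellow 159 [167.3 160. ] [0.6009 0.1809 0.0749]
top purple 146 [169.7 136.7] [0.6504 0.1774 0.0749]
side green 91 [198.3 135.9] [0.5018 0.1834 0.0742]
side blue 90 [216.7 129.7] [0.5506 0.1806 0.0743]
side yellow 83 [234.8 123.7] [0.6003 0.1779 0.0741]
```

View pics/side6z.png

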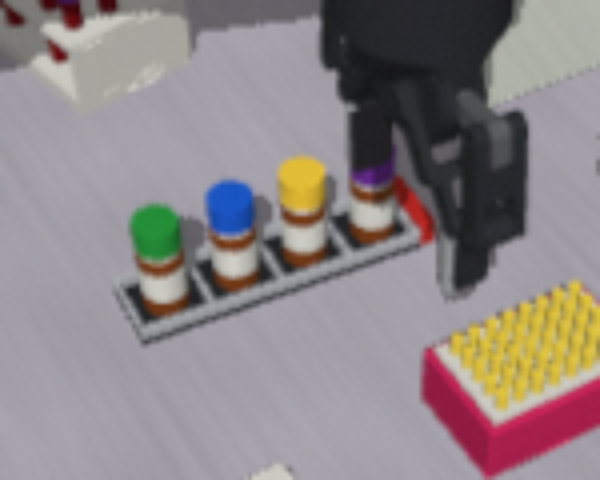

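View pics/top6.png

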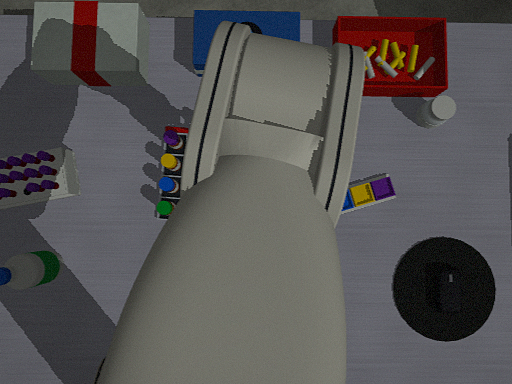

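The side zoom shows all four bottles upright in the rack: green (160,260), blue (234,237), yellow (303,210), and purple beside the red block (373,205). The top view shows the caps at (163,207), (165,184), (167,160) and (170,137). All cap tops are at 75 mm, so I'm handing the job in.

```bash
python3 - <<'E'
from plant import r
print(r.close_job())
E
```

```text
the job is handed in; nothing more can be done
None
```

All four bottles are in the rack in reverse order, and I handed the job in at about 38 s. Going away from the tray's red end, the order was green, blue, yellow, purple. In the rack, green is now farthest from the red end, then blue, then yellow, with purple beside it.

**Last checks:** In the last top-camera view, each cap was within about 1.5 mm of its measured pocket centre. The cap tops were at 75 mm, which puts each bottle on the pocket floor. The side view showed them upright, and the gripper was open and well clear of them.

**Disagreements:** The side camera placed the bottles 2–3 mm from the top camera's positions in y. That is close to the stated calibration error, and the side view also includes part of the cap sides. The arm partly hid purple in that side view, so only the top view gave a measured position for it.

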